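# Load the tile dryer, unlock the air lever and hold it open

### The job

The white tile leaning on the sloping stand is wet: stand it upright on edge between the pegs of the one empty slot of the wooden rack, about centred along the slot, and let go of it. Then flip the steel safety catch of the air valve up and right over to its stop, and after that take the black grip of the lever it guarded, pull it towards the robot as far as it goes and finish while still holding it there with the gripper, because it springs back when released. Leave the two other tiles in the rack and the things on the bench where they are.

Things in the scene. Friction and masses are not known exactly. Their poses are not given: they have to be found in the camera images.
- tile: the tile to load: white ceramic plate 6 mm thick (x axis), 90 mm wide (y), 100 mm tall (z), about 130 g; origin at its centre. At the start it leans on the stand, its top edge 0.5 rad from upright towards the stand's -x side; the upper 45 mm stand clear of the stand's board on both faces, so it can be pinched across its thickness at the top edge, fingers tilted along it.
- drain_stand: fixed sloping aluminium stand, base 120 x 110 x 6 mm; origin under the centre of its base, on the bench; its -x side is towards the robot. Its tile's centre is 62 mm above the origin, and the tile's y axis is the stand's y axis.
- rack: fixed wooden peg rack, base 160 (x) x 130 (y) x 12 mm; origin under its centre, on the bench. Three slots along its y axis at x = -45, 0, +45 mm, each between two pairs of round-topped pegs (at y = -30 and +30 mm; 8 mm thick, 9 mm clear gap, tops 52 mm above the bench). A nozzle bar 22 mm wide, 50 mm high stands beside it at y = -80 mm.
- slot_strip: thin fixed black rubber strip 7.5 x 94 x 2 mm lying in the bottom of the empty slot, its long side (y axis) along the slot, its x axis across it; origin under its centre, on the rack's base, 12 mm above the bench. Which of the three slots is empty changes. A tile standing on the strip has its centre 52 mm above this origin.
- tile_a: another tile of the same shape and size, already standing in a slot of the rack; origin at its centre; to be left alone
- tile_b: another such tile, standing in another slot; to be left alone
- valve: fixed air valve: foot plate 160 x 200 x 6 mm, grey block 120 x 90 mm, top 60 mm above the bench; origin on the bench under the block's centre; its -x side is towards the robot. A grey post 30 x 16 mm, 125 mm high, at x = 13, y = 55 mm carries the catch's hinge; a gauge 44 mm wide, top at 75 mm, at x = 35, y = -30 mm.
- catch (a joint): angle of the safety catch, a steel bar 10 mm thick (x) and 14 mm high lying across the lever's path on its robot side: about 0 = closed (lever blocked; it may start a little raised), grows as its free end is lifted up and over to the other side, 2.2 rad = its stop, fully over. It stays where it is left (light friction, under 1 N at the tab).
- catch_hinge (a point): axis of the catch, along the valve's x axis: 13 mm in x, 55 mm in y, 115 mm above the bench in the valve's frame
- catch_tab (a point): middle of the flat tab at the catch's free end, 130 mm from its hinge (on the valve's -y side when closed); the tab is 10 mm thick (x), 36 mm long and 22 mm high. Pinched across its thickness, it can turn between the fingers as it swings about its hinge.
- lever (a joint): angle of the spring lever: 0 = at rest, leaning 0.45 rad from upright to the valve's +x side; grows as its grip is pulled to the valve's -x side; stop at 0.9 rad (leaning 0.45 rad to -x). With the catch closed it is blocked within 0.1 rad. The spring takes about 4 N at the grip at rest, 8 N at the stop, and returns the lever when released.
- lever_hinge (a point): axis of the lever, along the valve's y axis: on the middle of the block, 55 mm above the bench
- lever_grip: black round grip on the steel lever, 24 mm in diameter, from 28 mm below to 30 mm above its origin along the lever; origin on its axis, 125 mm from the lever's hinge; its z axis points out along the lever
- beaker: glass beaker, 64 mm wide, 75 mm tall; origin under its centre; leave alone
- white_bottle: white bottle, 72 mm wide, 190 mm tall; origin under its centre; leave alone
- brown_bottle: brown bottle, 68 mm wide, 150 mm tall; origin under its centre; leave alone
- petri_dish: low glass dish, 90 mm wide, 18 mm tall; origin under its centre; leave alone
- spatula: spatula 190 mm long lying along its x axis; leave alone
- pencil_pot: dark pot 80 mm wide, 100 mm tall, pencils in it up to 177 mm; origin under its centre; leave alone
Mind the look-alikes: they are no part of the job. What is shaped like the tile but turquoise is not meant.

How it is judged:
On the way, in this order (a step that is already met when the one before it is completed fails the run):
1. the tile stands upright on edge in the empty slot, on its strip, released (x of tile in the frame of slot_strip between -0.006 and 0.006 m and y of tile in the frame of slot_strip between -0.018 and 0.018 m and z of tile in the frame of slot_strip below 0.0565 m and angle between the x axis of tile and the x axis of slot_strip, either way round below 0.16 rad and angle between tile's own x axis and vertical above 1.4 rad and contact force between the fingers and tile below 0.05 N and linear speed of tile below 0.03 m/s), for 0.2 s.
2. the safety catch is flipped over to its stop (value of joint catch above 1.95 rad), for 0.2 s.
3. the lever is pulled fully towards the robot and held by the gripper (value of joint lever above 0.75 rad and contact force between the fingers and lever_grip above 1.5 N), for 0.5 s.
At the end, for the whole second after the job is handed in: Tile on the strip of the empty slot (6 mm across, 18 mm along, 9 degrees), fully down, released, at rest; catch beyond 1.95 of 2.2 rad; lever beyond 0.75 of 0.9 rad, still, held by the fingers with over 1.5 N; other tiles moved under 12 mm, bench things under 30 mm (all of step 1 and all of step 3 and value of joint catch above 1.95 rad and velocity of joint lever below 0.15 rad/s and distance of each of tile_a, tile_b from where it was at the start of the episode below 0.012 m and distance of each of beaker, white_bottle, brown_bottle, petri_dish, spatula, pencil_pot from where it was at the start of the episode below 0.03 m); the arm keeps its last pose, push and grip.
It fails at once if the lever is forced while the catch is closed (value of joint lever above 0.25 rad and value of joint catch below 1.5 rad).
It fails at once if the tiles already in the rack or the things on the bench are disturbed (distance of any of tile_a, tile_b, beaker, white_bottle, brown_bottle, petri_dish, spatula, pencil_pot from where it was at the start of the episode above 0.03 m).
It also fails if it takes over 72 s, if anything falls off the work surface, if the arm or the gripper's body presses on something with over 40 N, if the wrist force passes 120 N, or if a joint passes its speed limit or range.

### The arm

A 7-joint arm with a two-finger parallel gripper is mounted at the origin on the work surface. World frame = base frame: x ahead of the robot, y to its left, z up, the work surface at z = 0. Lengths are in m, angles in rad, forces in N, time in s.
With the tool pointing down it reaches from about 0.425 to 0.875 m from the base axis. Payload 4.7 kg.
Tool frame: the origin (TCP) lies midway between the tips of the shut fingers; the grasp point (between the pads) lies 19 mm behind it; z points along the fingers, y is the line along which they close (so a half turn about z gives the same grasp; the last joint's range is limited). The gripper opens to 87 mm and grips with 3 to 60 N. Pads are 19 mm wide; open, the fingers measure 117 mm over their backs; the gripper's body (75 mm by 190 mm) begins 51 mm behind the grasp point.
Start: joints at [1.292, 0.321, -0.07, 1.45, 0.023, 1.371, -0.057], TCP at [0.188, -0.622, 0.223] pointing down, gripper open.
Joint ranges: [-2.86, 2.86], [-0.3, 2.09], [-1.38, 1.24], [0.06, 2.45], [-1.56, 4.7], [0.09, 2.05], [-2.69, 2.69]. Speed limits (rad/s): [2.57, 2.57, 3.14, 3.14, 3.14, 3.14, 3.14].

### API

Orientations are given as a rotation vector (axis times angle).
In Python, from bench import ctrl gives the robot as it stands. The module is installed in compiled form; this text tells all that it offers.
- The arm moves only by the shell command python3 -m handwheel 'ROWS' [FORCE]. ROWS is JSON, a list of rows, each a list of 7 numbers: the finger opening in m, from 0 to 0.087, then the shift along the tool's x, y, z in m, then the turn, a rotation vector about the tool's x, y, z in degrees. A call has 1 to 12 rows; each row shifts and turns the commanded pose from where the row before left it, along the tool's axes as they then stand; what a row does not reach is not made up. A row lasts 1/8 s, in which the tool goes at most 62.5 mm and 10.7 degrees, less where a joint would pass 70% of its speed; a pose out of reach is approached as far as the arm can. A call is refused whole if a number of a shift passes 0.0625 or a number of a turn 10.7, either way. A call with a gripper value outside its range is refused whole. The fingers move at their own pace and stop on an object; FORCE is the grip in N (left out, the last holds). Time passes only in rows, so rows that do not move let the fingers close. It gives the time, the measured TCP pose, the force, the opening and the grip force at its end, in the units of the state.
- ctrl.get_state(): the state, without advancing time (a new reading comes with each control period).
- ctrl.get_image(name): name is "scene" or "top"; returns (picture, depth): 420x560x3 uint8, blue, green, red; 420x560 float32, m along the optical axis (not along the pixel's ray), 0 where there is no reading.
- ctrl.camera_info(name): a dict with "intrinsics" (3x3 intrinsics, pixels), "R" (3x3) and "t" (3): a world point X has camera coordinates R X + t. Camera axes: x right, y down, z forward; pixel columns grow to the right and rows downward; lengths in m; the calibration is good to about 2 mm. A picture is of the moment at which its call begins. camera_info takes no time and is no camera call.
- ctrl.close_job(): hands the job in; it is judged then, once.
The state is a dict: "time": time; "joint_positions": joint angles; "qd": joint speeds; "joint_torque": joint torques, N m; "position": TCP position; "tool_rot": TCP orientation; "ft_force": force on the tool from outside, world axes, zero at the start; "torque": the same for the moment, N m; "grip_width": opening from 0.0 (shut) to 1.0 (fully open); "grip_force": force on a finger pad.
Only numpy, scipy, OpenCV 4.12 (cv2) and the standard library are available. Lean on these libraries where they do the work, as an engineer would, in place of code of your own. Each camera call takes 0.05 s, during which the arm holds its last target. There are 200 camera calls.

## Working session

There is one attempt and no reset: what is moved stays moved. The work goes in short steps, Python scripts to look and compute and a shell command to move; the robot and the scene stay as the last step left them, time stands still between calls to the robot, and variables do not carry over. Pictures are saved under pics/ and viewed, at most 10 in all, crops included, and the job is handed in when it is done.

```bash
mkdir -p pics; python3 - <<'E'
from bench import ctrl
import cv2,numpy as np
for n in("scene","top"):
    im,d=ctrl.get_image(n);cv2.imwrite(f"pics/{n}0.png",im);np.savez(f"{n}0.npz",im=im,d=d)
    print(n,ctrl.camera_info(n),(d>0).mean())
print(ctrl.get_state())
E
```

```text
scene {'intrinsics': array([[391.21372896,   0.        , 279.71983877],
       [  0.        , 391.21372896, 203.81967353],
       [  0.        ,   0.        ,   1.        ]]), 'R': array([[-0.84270854,  0.53832545, -0.00692981],
       [ 0.33720926,  0.5177545 , -0.7862698 ],
       [-0.4196811 , -0.66493307, -0.61784447]]), 't': array([ 0.43947548, -0.09654978,  1.2804648 ])} 0.9961607142857143
top {'intrinsics': array([[542.06775427,   0.        , 273.44051026],
       [  0.        , 542.06775427, 208.67159937],
       [  0.        ,   0.        ,   1.        ]]), 'R': array([[ 0.01930931, -0.99970586,  0.01467456],
       [-0.99429037, -0.0207412 , -0.10467311],
       [ 0.10494669, -0.01256961, -0.99439841]]), 't': array([0.0079201 , 0.55335344, 1.4200712 ])} 0.9961437074829932
{'time': 0.1, 'joint_positions': array([ 1.2921067 ,  0.32175654, -0.07005583,  1.45154991,  0.02262711,
        1.3708052 , -0.05687396]), 'qd': array([ 0.00122763, -0.00047265, -0.00047795, -0.00252228,  0.00111469,
       -0.00173956,  0.00067703]), 'joint_torque': array([ 6.40514509e-05, -4.92574060e+01, -4.05615158e-01, -3.13394308e+01,
       -6.41383510e-02,  3.95620940e-02,  7.60888406e-05]), 'position': array([ 0.18738934, -0.62188471,  0.22156724]), 'tool_rot': array([-3.10630808e+00, -4.58074594e-01,  5.96167748e-04]), 'ft_force': array([0.21948963, 0.62579957, 0.28228202]), 'torque': array([ 0.03948326, -0.00972294,  0.01706057]), 'grip_force': 0.0, 'grip_width': 1.0007843706218325}
```

View pics/scene0.png

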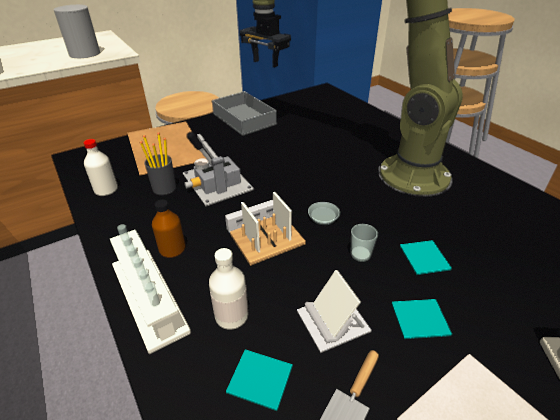

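View pics/top0.png

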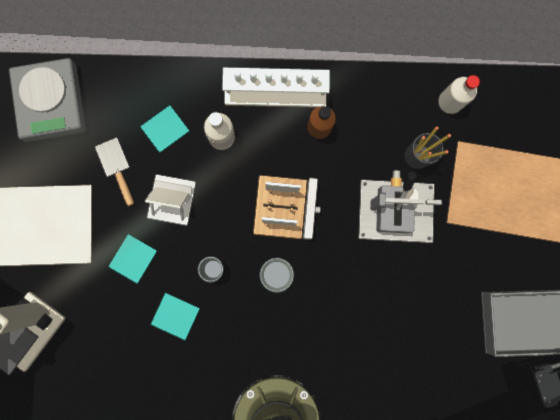

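The scene view shows the white tile on its stand at about (335,305), the rack at (265,235) and the valve at (217,178). In the top view the stand is at (172,200), the rack at (285,207) with its middle slot empty, and the valve at (397,210). I'll enlarge those three next.

```bash
cat > h.py <<'E'
import numpy as np,cv2
from bench import ctrl
from scipy.spatial.transform import Rotation as Rn
def world(n,d):
    c=ctrl.camera_info(n);K,R,t=c["intrinsics"],c["R"],c["t"]
    v,u=np.indices(d.shape);p=np.stack([(u-K[0,2])/K[0,0]*d,(v-K[1,2])/K[1,1]*d,d],-1)
    return (p-t)@R
def ray(n,uv,z):
    c=ctrl.camera_info(n);K,R,t=c["intrinsics"],c["R"],c["t"]
    o=-R.T@t;r=R.T@np.linalg.solve(K,[uv[0],uv[1],1.]);return o+r*(z-o[2])/r[2]
def proj(n,X):
    c=ctrl.camera_info(n);p=c["intrinsics"]@(c["R"]@np.array(X)+c["t"]);return p[:2]/p[2]
E
python3 - <<'E'
from h import *
T=np.load("top0.npz")["im"];S=np.load("scene0.npz")["im"]
f=lambda im,x,y,w,h,W,H:cv2.resize(im[y:y+h,x:x+w],(W,H),interpolation=cv2.INTER_CUBIC)
a=[f(T,140,170,60,60,260,300),f(T,248,170,75,75*1,260,300),f(T,352,165,95,85,280,300)]
b=[f(S,290,265,90,90,260,300),f(S,220,185,90,90,260,300),f(S,175,125,85,85,280,300)]
cv2.imwrite("pics/c1.png",np.vstack([np.hstack(a),np.hstack(b)]))
for n in("top","scene"):
    W=world(n,np.load(n+"0.npz")["d"]);np.save(n+"W.npy",W)
W=np.load("topW.npy")
for u,v in[(172,200),(282,188),(280,222),(282,207),(397,215),(440,202),(262,182)]:print((u,v),W[v,u].round(3))
E
```

```text
(172, 200) [0.564 0.281 0.085]
(282, 188) [ 0.604 -0.002  0.065]
(280, 222) [0.514 0.002 0.076]
(282, 207) [ 0.56  -0.004  0.009]
(397, 215) [ 0.54  -0.304  0.063]
(440, 202) [ 0.567 -0.392  0.14 ]
(262, 182) [0.627 0.051 0.012]
```

View pics/c1.png

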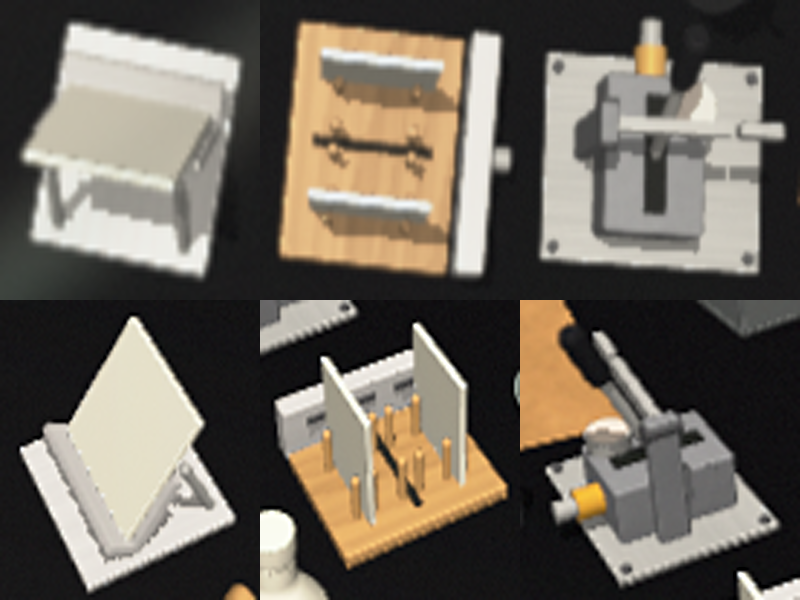

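The crops show the tile leaning with its top edge towards the robot, the strip in the middle slot, and the catch bar slightly raised with its tab at about (440,202) in the top view. Next I'll measure the poses.

```bash
python3 - <<'E'
from h import *
T=np.load("top0.npz")["im"];W=np.load("topW.npy");S=np.load("scene0.npz")["im"];WS=np.load("sceneW.npy")
hsv=cv2.cvtColor(T,cv2.COLOR_BGR2HSV)
def rect(mask,box,z,name):
    m=np.zeros(mask.shape,np.uint8);x,y,w,h=box;m[y:y+h,x:x+w]=mask[y:y+h,x:x+w]
    cs,_=cv2.findContours(m,0,cv2.CHAIN_APPROX_NONE)
    c=max(cs,key=cv2.contourArea)
    P=np.array([ray("top",p[0],z)[:2] for p in cv2.convexHull(c)],np.float32)
    r=cv2.minAreaRect(P);print(name,np.round(r[0],4),np.round(r[1],4),round(r[2],2))
gray=hsv[...,2]
rect(((gray>90)).astype(np.uint8),(350,172,90,75),.006,"valve plate")
# rack wood
rect(((hsv[...,1]>80)&(gray>90)).astype(np.uint8),(248,170,62,75),.012,"rack")
rect(((gray>90)).astype(np.uint8),(140,170,60,60),.006,"stand")
# strip
m=((gray<60)).astype(np.uint8);rect(m,(261,201,36,14),.014,"strip")
# rack tiles tops
hi=(gray>170)&(hsv[...,1]<50)
for b in[(262,175,44,22),(258,212,44,16)]:
    rect(hi.astype(np.uint8),b,.114,"tile top")
# tile plane from both depths
for n,X in(("scene",WS),("top",W)):
    P=X.reshape(-1,3);P=P[(abs(P[:,0]-.575)<.08)&(abs(P[:,1]-.28)<.07)&(P[:,2]>.05)&(P[:,2]<.13)]
    c=P.mean(0)
    for _ in range(4):
        u,s,vt=np.linalg.svd(P-c,full_matrices=False);nn=vt[2];d=(P-c)@nn;P=P[abs(d)<max(.004,2*d.std())];c=P.mean(0)
    nn*=np.sign(nn[2]);print(n,len(P),"n",nn.round(3),"tilt",np.arctan2(nn[2],np.hypot(*nn[:2])).round(3),"yaw",np.arctan2(nn[1],nn[0]).round(3),"c",c.round(4))
    ey=np.array([-nn[1],nn[0],0])/np.hypot(*nn[:2]);ez=np.cross(nn,ey)
    for e in(ey,ez):q=(P)@e;print(e.round(3),np.percentile(q,[0.5,50,99.5]).round(4),"range")
# catch/lever high points
for n,X in(("scene",WS),("top",W)):
    P=X.reshape(-1,3);P=P[(abs(P[:,0]-.57)<.15)&(P[:,1]<-.18)&(P[:,1]>-.42)&(P[:,2]>.105)&(P[:,2]<.25)]
    i=np.round(P,3)
    q=P[P[:,1]<-.355]; 
    print(n,len(P),len(q),q.mean(0).round(4),q.min(0).round(3),q.max(0).round(3))
E
```

```text
valve plate [ 0.5698 -0.3239] [0.2175 0.1881] 88.03
rack [0.5613 0.0015] [0.1327 0.1623] 85.47
stand [0.5763 0.3036] [0.1256 0.1241] 80.77
strip [ 0.5604 -0.0366] [0. 0.] 0.0
tile top [ 0.6062 -0.0029] [0.0868 0.0058] 85.46
tile top [0.5167 0.0045] [0.0884 0.006 ] 85.45
scene 1113 n [ 0.863 -0.135  0.486] tilt 0.508 yaw -0.155 c [0.57   0.3006 0.0804]
[0.154 0.988 0.   ] [0.3373 0.3858 0.4274] range
[-0.48   0.075  0.874] [-0.2153 -0.1804 -0.1493] range
top 408 n [ 0.854 -0.14   0.501] tilt 0.524 yaw -0.162 c [0.5668 0.2983 0.0829]
[0.161 0.987 0.   ] [0.341  0.3862 0.4309] range
[-0.494  0.081  0.866] [-0.2213 -0.1834 -0.1533] range
scene 571 154 [ 0.6599 -0.3777  0.1394] [ 0.566 -0.402  0.105] [ 0.699 -0.355  0.178]
top 690 147 [ 0.6222 -0.3789  0.1394] [ 0.563 -0.401  0.107] [ 0.697 -0.355  0.181]
```

```bash
python3 - <<'E'
from h import *
T=np.load("top0.npz")["im"];W=np.load("topW.npy");WS=np.load("sceneW.npy")
g=cv2.cvtColor(T,cv2.COLOR_BGR2GRAY);sat=cv2.cvtColor(T,cv2.COLOR_BGR2HSV)[...,1]
def rect(mk,z,name):
    m=np.zeros(mk.shape,np.uint8);m[165:250,350:442]=mk[165:250,350:442]
    cs,_=cv2.findContours(m,0,cv2.CHAIN_APPROX_NONE)
    c=max(cs,key=cv2.contourArea)
    P=np.array([ray("top",p[0],z)[:2] for p in cv2.convexHull(c)],np.float32)
    r=cv2.minAreaRect(P);print(name,np.round(r[0],4),np.round(r[1],4),round(r[2],2))
rect((g>90)&(sat<60)&(W[...,2]<.025),.006,"plate")
rect((W[...,2]>.05)&(W[...,2]<.07)&(g>50),.060,"block")
# front edge line of plate in top image: lower edge points
def fit(P):
    l=cv2.fitLine(np.array(P,np.float32),cv2.DIST_HUBER,0,.01,.01).ravel();return l.round(4),np.degrees(np.arctan2(l[1],l[0])).round(2)
for n,X in(("scene",WS),("top",W)):
    P=X.reshape(-1,3);P=P[(P[:,0]>.52)&(P[:,0]<.61)&(P[:,1]<-.25)&(P[:,1]>-.42)&(P[:,2]>.106)&(P[:,2]<.2)]
    q=P[P[:,1]<-.355]; 
    print(n,len(P),len(q),q.mean(0).round(4),np.percentile(q,[3,97],0).round(3))
    for y in np.arange(-.41,-.24,.015):
        k=P[(abs(P[:,1]-y)<.0075)]
        if len(k):print(round(y,3),len(k),k.mean(0).round(4),np.percentile(k[:,[0,2]],[5,95],0).round(3).tolist())
    P=X.reshape(-1,3);P=P[(P[:,0]>.60)&(P[:,0]<.68)&(P[:,1]<-.28)&(P[:,1]>-.37)&(P[:,2]>.13)&(P[:,2]<.22)]
    print("grip",len(P),P.mean(0).round(4),np.percentile(P,[3,97],0).round(3))
E
```

```text
plate [ 0.557  -0.3155] [0.2015 0.1617] 87.96
block [ 0.5353 -0.3046] [0.09   0.0753] 88.47
scene 244 40 [ 0.5719 -0.3756  0.1338] [[ 0.567 -0.398  0.124]
 [ 0.575 -0.357  0.138]]
-0.395 9 [ 0.5716 -0.3945  0.1342] [[0.568, 0.127], [0.574, 0.138]]
-0.38 12 [ 0.5721 -0.3797  0.1349] [[0.567, 0.127], [0.575, 0.138]]
-0.365 17 [ 0.5718 -0.3649  0.1336] [[0.567, 0.128], [0.576, 0.137]]
-0.35 14 [ 0.5733 -0.3498  0.1286] [[0.567, 0.121], [0.576, 0.132]]
-0.335 16 [ 0.573  -0.3357  0.127 ] [[0.567, 0.119], [0.577, 0.131]]
-0.32 17 [ 0.575  -0.3199  0.1248] [[0.569, 0.116], [0.581, 0.129]]
-0.305 95 [ 0.5938 -0.3037  0.1377] [[0.573, 0.11], [0.609, 0.172]]
-0.29 21 [ 0.5798 -0.2916  0.1294] [[0.57, 0.116], [0.608, 0.163]]
-0.275 15 [ 0.5751 -0.2761  0.1226] [[0.569, 0.114], [0.579, 0.126]]
-0.26 22 [ 0.578  -0.2577  0.1234] [[0.563, 0.114], [0.593, 0.126]]
-0.245 6 [ 0.5789 -0.2507  0.1229] [[0.559, 0.113], [0.592, 0.127]]
grip 156 [ 0.6176 -0.3023  0.1736] [[ 0.602 -0.313  0.142]
 [ 0.633 -0.296  0.197]]
top 438 80 [ 0.5675 -0.3773  0.1329] [[ 0.563 -0.396  0.115]
 [ 0.572 -0.361  0.142]]
-0.395 20 [ 0.5673 -0.3917  0.1352] [[0.563, 0.124], [0.572, 0.141]]
-0.38 31 [ 0.567  -0.3798  0.1326] [[0.564, 0.116], [0.572, 0.141]]
-0.365 27 [ 0.5681 -0.3653  0.1321] [[0.565, 0.116], [0.572, 0.141]]
-0.35 30 [ 0.5693 -0.3493  0.1284] [[0.565, 0.124], [0.575, 0.134]]
-0.335 30 [ 0.5695 -0.3347  0.1268] [[0.565, 0.118], [0.575, 0.131]]
-0.32 39 [ 0.5816 -0.3184  0.1413] [[0.566, 0.123], [0.607, 0.178]]
-0.305 127 [ 0.5906 -0.3051  0.1441] [[0.568, 0.113], [0.608, 0.181]]
-0.29 37 [ 0.5768 -0.2914  0.128 ] [[0.567, 0.116], [0.607, 0.157]]
-0.275 31 [ 0.5713 -0.2749  0.1215] [[0.567, 0.112], [0.576, 0.127]]
-0.26 53 [ 0.5731 -0.2577  0.1227] [[0.559, 0.119], [0.588, 0.128]]
-0.245 13 [ 0.5734 -0.2516  0.1234] [[0.557, 0.12], [0.589, 0.128]]
grip 154 [ 0.6149 -0.3061  0.1829] [[ 0.601 -0.318  0.156]
 [ 0.631 -0.297  0.197]]
```

```bash
cat >> h.py <<'E'
def tool(z,y):  # rotation with tool z along z, tool y nearest y
    z=np.array(z,float);z/=np.linalg.norm(z);y=np.array(y,float);y-=z*(y@z);y/=np.linalg.norm(y)
    return np.column_stack([np.cross(y,z),y,z])
def plan(way,step=.045,deg=7.,start=None):
    "equal tool-frame rows from the present pose through (R,p) waypoints"
    s=ctrl.get_state()
    R,p=start or (Rn.from_rotvec(s["tool_rot"]).as_matrix(),s["position"])
    print("t",round(s["time"],2),"at",np.round(p,4),"z",R[:,2].round(3),"y",R[:,1].round(3))
    for Rt,pt in way:
        w=Rn.from_matrix(R.T@Rt).as_rotvec();d=R.T@(np.array(pt)-p)
        n=int(max(1,np.ceil(np.linalg.norm(d)/step),np.ceil(np.degrees(np.linalg.norm(w))/deg)))
        A=sum(Rn.from_rotvec(w*k/n).as_matrix() for k in range(n));t=np.linalg.solve(A,d)
        print(f"{n} x",[*(float(v) for v in t.round(4)),*(float(v) for v in np.degrees(w/n).round(2))])
        R,p=Rt,np.array(pt)
D=[0,0,-1]
# measured
ya=-.159;th=.5
n_t=np.array([np.cos(th)*np.cos(ya),np.cos(th)*np.sin(ya),np.sin(th)])
ez=np.array([-np.sin(th)*np.cos(ya),-np.sin(th)*np.sin(ya),np.cos(th)])
top_t=np.array([.5500,.3010,.1063]); R_t=tool(-ez,n_t)
yr=-.080;xr=np.array([np.cos(yr),np.sin(yr),0]);slot=np.array([.5614,.0010,.012]);R_r=tool(D,xr)
yv=-.0356;xv=np.array([np.cos(yv),np.sin(yv),0]);yv_=np.array([-np.sin(yv),np.cos(yv),0]);valve=np.array([.558,-.305,0])
V=lambda x,y,z:valve+x*xv+y*yv_+np.array([0,0,z])
E
python3 - <<'E'
from h import *
R0=tool(D,[.86,-.5,0])
plan([(R0,[.40,-.42,.36]),(tool(D,xr),[.50,.05,.36]),(R_t,top_t+.10*ez),(R_t,top_t-.032*ez)])
E
```

```text
t 0.1 at [ 0.1874 -0.6219  0.2216] z [-0.001  0.002 -1.   ] y [ 0.289 -0.957 -0.002]
8 x [0.0372, -0.0052, -0.0173, -0.01, -0.0, -5.38]
11 x [0.0438, -0.005, 0.0, 0.0, 0.0, -2.33]
7 x [0.0369, -0.0088, 0.0225, -4.09, -0.16, 0.63]
3 x [0.0, 0.0, 0.044, 0.0, 0.0, 0.0]
```

```bash
python3 -m handwheel '[[0.05,0.0372,-0.0052,-0.0173,0,0,-5.4],[0.05,0.0372,-0.0052,-0.0173,0,0,-5.4],[0.05,0.0372,-0.0052,-0.0173,0,0,-5.4],[0.05,0.0372,-0.0052,-0.0173,0,0,-5.4],[0.05,0.0372,-0.0052,-0.0173,0,0,-5.4],[0.05,0.0372,-0.0052,-0.0173,0,0,-5.4],[0.05,0.0372,-0.0052,-0.0173,0,0,-5.4],[0.05,0.0372,-0.0052,-0.0173,0,0,-5.4]]' 30
python3 -m handwheel '[[0.05,0.0438,-0.005,0,0,0,-2.3],[0.05,0.0438,-0.005,0,0,0,-2.3],[0.05,0.0438,-0.005,0,0,0,-2.3],[0.05,0.0438,-0.005,0,0,0,-2.3],[0.05,0.0438,-0.005,0,0,0,-2.3],[0.05,0.0438,-0.005,0,0,0,-2.3],[0.05,0.0438,-0.005,0,0,0,-2.3],[0.05,0.0438,-0.005,0,0,0,-2.3],[0.05,0.0438,-0.005,0,0,0,-2.3],[0.05,0.0438,-0.005,0,0,0,-2.3],[0.05,0.0438,-0.005,0,0,0,-2.3],[0.05,0,0,0,0,0,0]]'
python3 - <<'E'
from h import *
plan([(R_t,top_t+.10*ez)])
E
```

```text
time: 1.1
position: [0.4011, -0.4175, 0.3621]
tool_rot: [2.716, 1.579, -0.0]
ft_force: [0.1, 0.1, -0.3]
grip_width: 0.579
grip_force: 0.0
time: 2.6
position: [0.4987, 0.0568, 0.3607]
tool_rot: [-2.3, -2.139, -0.0]
ft_force: [0.2, -0.9, 0.3]
grip_width: 0.574
grip_force: 0.0
t 2.6 at [0.4987 0.0568 0.3607] z [-0.  0. -1.] y [ 0.997 -0.073 -0.   ]
7 x [0.036, -0.0084, 0.0227, -4.09, -0.18, 0.69]
```

```bash
python3 -m handwheel '[[0.05,0.036,-0.0084,0.0227,-4.1,-0.2,0.7],[0.05,0.036,-0.0084,0.0227,-4.1,-0.2,0.7],[0.05,0.036,-0.0084,0.0227,-4.1,-0.2,0.7],[0.05,0.036,-0.0084,0.0227,-4.1,-0.2,0.7],[0.05,0.036,-0.0084,0.0227,-4.1,-0.2,0.7],[0.05,0.036,-0.0084,0.0227,-4.1,-0.2,0.7],[0.05,0.036,-0.0084,0.0227,-4.1,-0.2,0.7],[0.05,0,0,0,0,0,0],[0.05,0,0,0,0,0,0]]'
python3 - <<'E'
from h import *
plan([(R_t,top_t+.02*ez),(R_t,top_t-.032*ez)],step=.03)
T,_=ctrl.get_image("scene");cv2.imwrite("pics/s2.png",cv2.resize(T[190:370,240:420],(720,720))[:600])
E
```

```text
time: 3.72
position: [0.5036, 0.2873, 0.1969]
tool_rot: [2.092, 1.769, 0.406]
ft_force: [0.3, 0.2, 0.4]
grip_width: 0.574
grip_force: 0.0
t 3.73 at [0.5036 0.2873 0.1969] z [ 0.446 -0.093 -0.89 ] y [ 0.879 -0.144  0.455]
3 x [0.0073, -0.0012, 0.0267, -0.53, 0.42, -0.04]
2 x [0.0, 0.0, 0.026, 0.0, 0.0, 0.0]
```

View pics/s2.png

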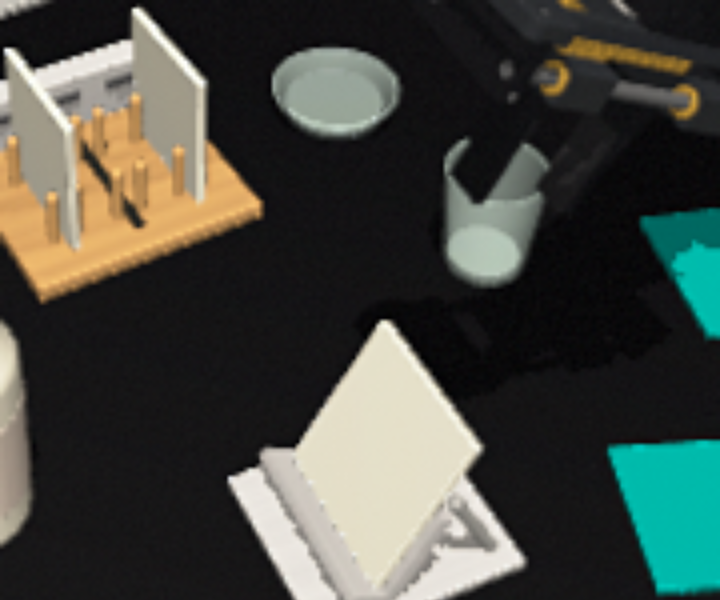

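The fingers, at (480,190) in the crop, are back from the tile's top edge at (385,320), and the approach is clear. I'll align with the tile and go down.

```bash
python3 -m handwheel '[[0.05,0.0073,-0.0012,0.0267,-0.5,0.4,0],[0.05,0.0073,-0.0012,0.0267,-0.5,0.4,0],[0.05,0.0073,-0.0012,0.0267,-0.6,0.4,0],[0.05,0,0,0,0,0,0],[0.05,0,0,0,0,0,0]]'
python3 - <<'E'
from h import *
plan([(R_t,top_t-.032*ez)],step=.02)
E
```

```text
time: 4.4
position: [0.5414, 0.303, 0.1261]
tool_rot: [2.074, 1.763, 0.455]
ft_force: [-0.0, 0.5, -0.1]
grip_width: 0.575
grip_force: 0.0
t 4.4 at [0.5414 0.303  0.1261] z [ 0.477 -0.077 -0.876] y [ 0.864 -0.141  0.483]
3 x [-0.0002, -0.0006, 0.0179, 0.08, 0.0, -0.06]
```

```bash
python3 -m handwheel '[[0.05,0,-0.0006,0.018,0,0,0],[0.05,0,-0.0006,0.018,0,0,0],[0.05,0,-0.0006,0.018,0,0,0],[0.05,0,0,0,0,0,0],[0.0,0,0,0,0,0,0],[0.0,0,0,0,0,0,0],[0.0,0,0,0,0,0,0],[0,0,0,0,0,0,0]]' 30
python3 -m handwheel '[[0.0,0,0,0,0,0,0],[0.0,0,0,0,0,0,0]]'
python3 -c "
from h import *
plan([(R_t,top_t+.07*ez)])"
```

```text
time: 5.4
position: [0.5649, 0.2996, 0.0763]
tool_rot: [2.075, 1.765, 0.454]
ft_force: [-0.3, -1.2, 0.8]
grip_width: 0.207
grip_force: 0.0
time: 5.65
position: [0.5679, 0.2991, 0.078]
tool_rot: [2.072, 1.762, 0.458]
ft_force: [6.5, -0.9, 2.2]
grip_width: 0.064
grip_force: 29.9
t 5.65 at [0.5679 0.2991 0.078 ] z [ 0.479 -0.076 -0.874] y [ 0.863 -0.141  0.486]
3 x [-0.0003, -0.0006, -0.0345, 0.13, -0.01, -0.05]
```

```bash
python3 -m handwheel '[[0.0,0,0,-0.035,0,0,0],[0,0,0,-0.04,0,0,0],[0,0,0,-0.04,0,0,0],[0,0,0,0,0,0,0]]'
python3 -c "
from h import *
plan([(R_r,[slot[0],slot[1],.26])])"
```

```text
time: 6.15
position: [0.5101, 0.3102, 0.1794]
tool_rot: [2.071, 1.765, 0.46]
ft_force: [1.1, -1.8, -1.4]
grip_width: 0.065
grip_force: 30.0
t 6.15 at [0.5101 0.3102 0.1794] z [ 0.479 -0.074 -0.875] y [ 0.863 -0.14   0.485]
8 x [-0.0376, 0.0137, -0.0065, 3.63, 0.12, -0.56]
```

```bash
python3 -m handwheel '[[0,-0.0376,0.0137,-0.0065,3.6,0.1,-0.6],[0,-0.0376,0.0137,-0.0065,3.6,0.1,-0.6],[0,-0.0376,0.0137,-0.0065,3.6,0.1,-0.6],[0,-0.0376,0.0137,-0.0065,3.6,0.1,-0.6],[0,-0.0376,0.0137,-0.0065,3.6,0.1,-0.6],[0,-0.0376,0.0137,-0.0065,3.6,0.1,-0.6],[0,-0.0376,0.0137,-0.0065,3.6,0.1,-0.6],[0,-0.0376,0.0137,-0.0065,3.6,0.1,-0.6],[0,0,0,0,0,0,0],[0,0,0,0,0,0,0]]'
python3 -c "
from h import *
plan([(R_r,[slot[0],slot[1],.135])])"
```

```text
time: 7.4
position: [0.5595, 0.0046, 0.2552]
tool_rot: [2.303, 2.126, -0.006]
ft_force: [1.0, 0.4, 0.1]
grip_width: 0.067
grip_force: 30.0
t 7.4 at [0.5595 0.0046 0.2552] z [ 0.002 -0.008 -1.   ] y [ 0.997 -0.08   0.003]
3 x [-0.0009, 0.0006, 0.0401, 0.06, 0.14, -0.0]
```

```bash
python3 -m handwheel '[[0,-0.001,0.0006,0.04,0,0.2,0],[0,-0.001,0.0006,0.04,0.1,0.2,0],[0,-0.001,0.0006,0.04,0.1,0.1,0],[0,0,0,0,0,0,0],[0,0,0,0,0,0,0],[0,0,0,0,0,0,0]]'
python3 - <<'E'
from h import *
plan([(R_r,[slot[0],slot[1],.083])])
im,d=ctrl.get_image("scene");X=world("scene",d)
P=X.reshape(-1,3);P=P[(abs(P[:,0]-.56)<.02)&(abs(P[:,1])<.06)&(P[:,2]>.068)&(P[:,2]<.125)]
c=P.mean(0)
for _ in range(4):
    vt=np.linalg.svd(P-c,full_matrices=False)[2];nn=vt[2];dd=(P-c)@nn;P=P[abs(dd)<.004];c=P.mean(0)
nn*=np.sign(nn[0]);print(len(P),nn.round(3),c.round(4),(P@np.array([-xr[1],xr[0],0])).min().round(4),(P@np.array([-xr[1],xr[0],0])).max().round(4))
# lean of the existing tiles' visible faces, for comparison
for x0 in(.6062,.5167):
    Q=X.reshape(-1,3);Q=Q[(abs(Q[:,0]-x0)<.02)&(abs(Q[:,1])<.05)&(Q[:,2]>.05)&(Q[:,2]<.11)];m=Q.mean(0)
    for _ in range(4):
        v=np.linalg.svd(Q-m,full_matrices=False)[2][2];dd=(Q-m)@v;Q=Q[abs(dd)<.003];m=Q.mean(0)
    print(len(Q),v.round(3),m.round(4))
cv2.imwrite("pics/s3.png",cv2.resize(im[150:270,200:320],(600,600),interpolation=cv2.INTER_CUBIC))
E
```

```text
time: 8.15
position: [0.5635, 0.0013, 0.1393]
tool_rot: [2.304, 2.129, 0.006]
ft_force: [-0.2, -0.5, -0.2]
grip_width: 0.065
grip_force: 30.0
t 8.15 at [0.5635 0.0013 0.1393] z [ 0.006 -0.001 -1.   ] y [ 0.997 -0.079  0.006]
2 x [-0.0002, -0.0012, 0.0281, 0.17, 0.01, 0.03]
285 [ 0.998 -0.065  0.005] [0.5664 0.006  0.0991] -0.0019 0.0913
271 [ 0.998 -0.069  0.002] [0.6111 0.0021 0.0807]
271 [ 0.998 -0.065 -0.008] [0.5218 0.013  0.0806]
```

View pics/s3.png

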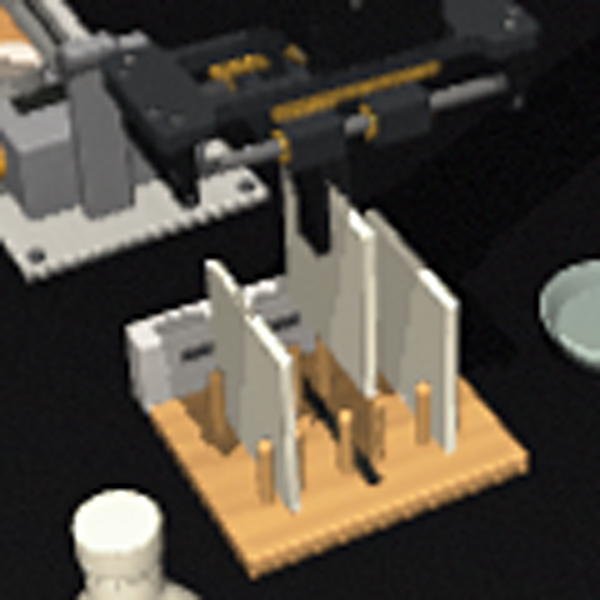

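The picture shows the held tile, its bottom corner at about (372,395), above the middle slot between the peg pairs. The depth planes put it within 0.5 mm of midway between the other two tiles. I'll lower it.

```bash
python3 -m handwheel '[[0,0,0,0.016,0.2,0,0],[0,0,0,0.016,0.1,0,0],[0,0,0,0.016,0,0,0],[0,0,0,0.004,0,0,0],[0,0,0,0,0,0,0],[0,0,0,0,0,0,0]]'
python3 -m handwheel '[[0,0,0,0.003,0,0,0],[0,0,0,0.002,0,0,0],[0,0,0,0.0,0,0,0],[0,0,0,0,0,0,0]]'
```

```text
time: 8.95
position: [0.5621, 0.0009, 0.0855]
tool_rot: [-2.307, -2.13, 0.003]
ft_force: [-0.3, 0.4, -1.6]
grip_width: 0.07
grip_force: 30.0
time: 9.45
position: [0.5629, 0.0007, 0.0825]
tool_rot: [-2.308, -2.131, 0.003]
ft_force: [-3.5, -1.4, 11.8]
grip_width: 0.066
grip_force: 30.1
```

```bash
python3 -m handwheel '[[0.03,0,0,-0.002,0,0,0],[0.03,0,0,0,0,0,0],[0.03,0,0,0,0,0,0],[0.03,0,0,0,0,0,0],[0.03,0,0,-0.02,0,0,0],[0.03,0,0,-0.04,0,0,0],[0.03,0,0,-0.04,0,0,0],[0.03,0,0,-0.05,0,0,0],[0.03,0,0,0,0,0,0]]'
python3 - <<'E'
from h import *
im,d=ctrl.get_image("scene");X=world("scene",d)
m=[]
for x0 in(.6062,.5614,.5167):
    Q=X.reshape(-1,3);Q=Q[(abs(Q[:,0]-x0)<.02)&(abs(Q[:,1])<.06)&(Q[:,2]>.055)&(Q[:,2]<.125)];c=Q.mean(0)
    for _ in range(4):
        v=np.linalg.svd(Q-c,full_matrices=False)[2][2];dd=(Q-c)@v;Q=Q[abs(dd)<.003];c=Q.mean(0)
    ey=np.array([-xr[1],xr[0],0]);print(len(Q),v.round(3),(c@xr).round(4),np.percentile(Q@ey,[1,99]).round(4),Q[:,2].max().round(4))
im,d=ctrl.get_image("top")
a=np.load("top0.npz")["im"]
cv2.imwrite("pics/s4.png",cv2.resize(im[160:250,245:335],(600,600),interpolation=cv2.INTER_CUBIC))
R1=tool([-.0,0,-1],xv)
plan([(R1,[.55,-.2,.32])])
E
```

```text
time: 10.58
position: [0.5653, 0.0017, 0.2378]
tool_rot: [2.304, 2.128, 0.006]
ft_force: [1.4, 0.3, -0.6]
grip_width: 0.345
grip_force: 0.0
299 [ 0.997 -0.071  0.022] 0.6088 [0.0014 0.091 ] 0.115
330 [ 0.997 -0.073  0.013] 0.5628 [0.0009 0.0898] 0.1162
334 [ 0.997 -0.069  0.02 ] 0.5189 [0.0032 0.0909] 0.1149
t 10.68 at [0.5629 0.0008 0.2335] z [-0.001 -0.001 -1.   ] y [ 0.997 -0.079 -0.001]
5 x [-0.0403, -0.0001, -0.0173, -0.01, 0.01, -0.5]
```

```bash
python3 - <<'E'
from h import *
for n in("top","scene"):
    P=np.load(n+"W.npy").reshape(-1,3)
    P=P[(P[:,1]<-.33)&(P[:,1]>-.46)&(P[:,0]>.62)&(P[:,0]<.78)&(P[:,2]>.085)&(P[:,2]<.2)]
    for z in(.09,.11,.13,.15,.165,.18):
        q=P[abs(P[:,2]-z)<.01]
        if len(q):print(n,z,len(q),q[:,0].min().round(3),q[:,0].max().round(3),q[:,1].min().round(3),q[:,1].max().round(3))
    print(P[:,2].max())
for a in(.1,.12,.15):print(a,V(.013,.055-.13*np.cos(a),.115+.13*np.sin(a)))
E
```

```text
top 0.09 180 0.672 0.752 -0.413 -0.335
top 0.11 85 0.674 0.751 -0.412 -0.337
top 0.13 46 0.685 0.744 -0.402 -0.345
top 0.15 44 0.682 0.745 -0.404 -0.342
top 0.165 62 0.68 0.749 -0.41 -0.34
top 0.18 45 0.68 0.747 -0.409 -0.34
0.18143260079969517
scene 0.09 221 0.675 0.753 -0.418 -0.335
scene 0.11 108 0.676 0.753 -0.416 -0.334
scene 0.13 82 0.686 0.747 -0.405 -0.342
scene 0.15 76 0.683 0.749 -0.406 -0.34
scene 0.165 80 0.683 0.751 -0.406 -0.339
scene 0.18 38 0.683 0.751 -0.406 -0.339
0.17871645449903314
0.1 [ 0.56834544 -0.37976613  0.12797834]
0.12 [ 0.5683556  -0.3794809   0.13056259]
0.15 [ 0.56837428 -0.37895635  0.13442696]
```

View pics/s4.png

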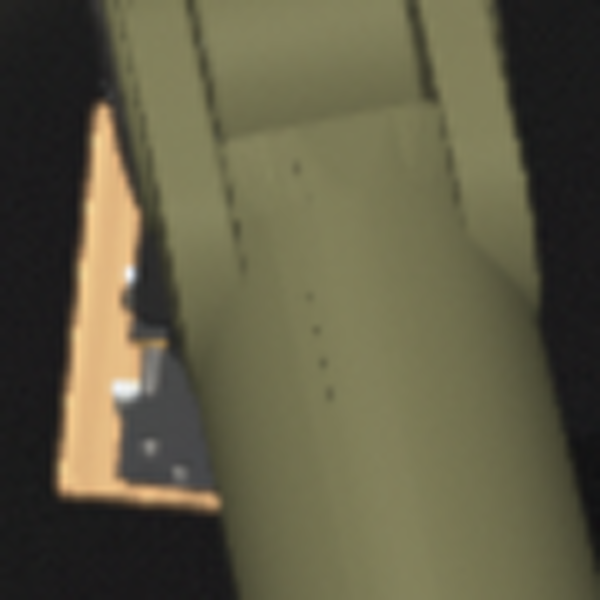

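The arm hides the rack in this top crop, but the scene depth shows the tile at the same height and lateral spacing as its neighbours, so it is seated. Next is the catch.

```bash
python3 - <<'E'
from h import *
R1=tool(D,xv);tab=V(.013,.055-.13*np.cos(.12),.115+.13*np.sin(.12))
plan([(R1,tab+[0,0,.13]),(R1,tab+[0,0,-.016])])
E
```

```text
t 10.68 at [0.5629 0.0008 0.2335] z [-0.001 -0.001 -1.   ] y [ 0.997 -0.079 -0.001]
9 x [-0.0421, 0.0031, -0.003, -0.0, 0.0, -0.28]
4 x [0.0, 0.0, 0.0365, 0.0, 0.0, 0.0]
```

```bash
python3 -m handwheel '[[0.04,-0.0421,0.0031,-0.003,0,0,-0.3],[0.04,-0.0421,0.0031,-0.003,0,0,-0.3],[0.04,-0.0421,0.0031,-0.003,0,0,-0.3],[0.04,-0.0421,0.0031,-0.003,0,0,-0.3],[0.04,-0.0421,0.0031,-0.003,0,0,-0.3],[0.04,-0.0421,0.0031,-0.003,0,0,-0.3],[0.04,-0.0421,0.0031,-0.003,0,0,-0.3],[0.04,-0.0421,0.0031,-0.003,0,0,-0.3],[0.04,-0.0421,0.0031,-0.003,0,0,-0.2],[0.04,0,0,0,0,0,0],[0.04,0,0,0,0,0,0]]' 10
python3 - <<'E'
from h import *
R1=tool(D,xv);tab=V(.013,.055-.13*np.cos(.12),.115+.13*np.sin(.12))
plan([(R1,tab+[0,0,-.016])],step=.03)
im,d=ctrl.get_image("scene");X=world("scene",d)
for x0 in(.6062,.5614,.5167):
    Q=X.reshape(-1,3);Q=Q[(abs(Q[:,0]-x0)<.02)&(abs(Q[:,1])<.06)&(Q[:,2]>.055)&(Q[:,2]<.125)]
    print(len(Q),np.median(Q@xr).round(4),Q[:,2].max().round(4))
cv2.imwrite("pics/s5.png",cv2.resize(im[100:280,150:330],(600,600),interpolation=cv2.INTER_CUBIC))
E
```

```text
time: 12.05
position: [0.5681, -0.378, 0.2579]
tool_rot: [-2.255, -2.181, 0.002]
ft_force: [0.4, 0.0, 0.3]
grip_width: 0.458
grip_force: 0.0
t 12.05 at [ 0.5681 -0.378   0.2579] z [-0.004  0.003 -1.   ] y [ 0.999 -0.033 -0.004]
5 x [-0.0003, 0.0001, 0.0287, -0.05, -0.03, 0.03]
328 0.6089 0.1159
354 0.5631 0.1182
358 0.5189 0.1144
```

View pics/s5.png

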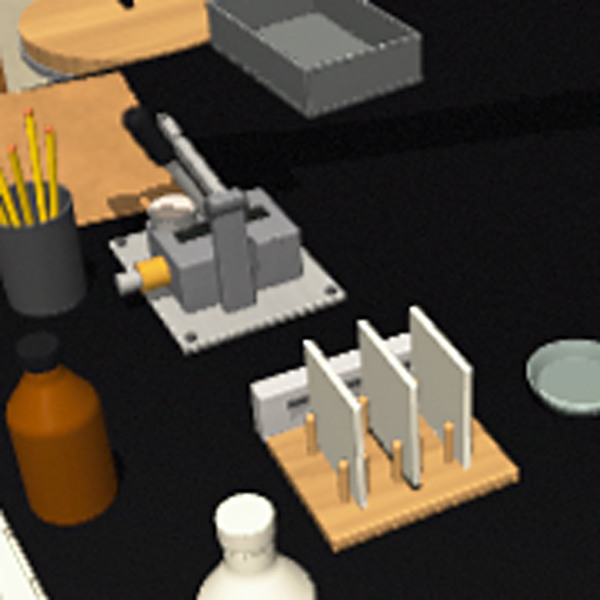

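The tile stands in the middle slot, at (390,400) in the crop, level with its neighbours. The catch tab's end is at (165,120). I'll go down and pinch the tab.

```bash
python3 -m handwheel '[[0.04,0,0,0.029,0,0,0],[0.04,0,0,0.029,0,0,0],[0.04,0,0,0.029,0,0,0],[0.04,0,0,0.029,0,0,0],[0.04,0,0,0.027,0,0,0],[0.04,0,0,0,0,0,0],[0.0,0,0,0,0,0,0],[0,0,0,0,0,0,0],[0,0,0,0,0,0,0],[0,0,0,0,0,0,0]]' 10
python3 - <<'E'
from h import *
s=ctrl.get_state();p=s["position"];h=V(.013,.055,.115);g=p+[0,0,.019]
r=g-h;a0=np.arctan2(r[2],-(r@yv_));L=np.hypot(r[2],r@yv_);print(p,g,a0,L)
R1=tool(D,xv);A=np.linspace(a0,2.22,21)
q=[(h+yv_*(-L*np.cos(a))+np.array([0,0,L*np.sin(a)])) for a in A]
for i in range(20):
    print(round(A[i+1],2),(R1.T@(q[i+1]-q[i])).round(4))
E
```

```text
time: 13.35
position: [0.57, -0.3794, 0.1172]
tool_rot: [2.257, 2.182, 0.001]
ft_force: [2.2, -1.7, -0.5]
grip_width: 0.117
grip_force: 10.0
[ 0.56995984 -0.37940051  0.11722549] [ 0.56995984 -0.37940051  0.13622549] 0.16316737911835613 0.13066319282786787
0.27 [ 0.0029 -0.     -0.0131]
0.37 [ 0.0042 -0.     -0.0128]
0.47 [ 0.0055  0.     -0.0123]
0.57 [ 0.0067 -0.     -0.0116]
0.68 [ 0.0079 -0.     -0.0109]
0.78 [ 0.0089  0.     -0.01  ]
0.88 [ 0.0099 -0.     -0.009 ]
0.99 [ 0.0108 -0.     -0.008 ]
1.09 [ 0.0116  0.     -0.0068]
1.19 [ 0.0122 -0.     -0.0056]
1.29 [ 0.0127 -0.     -0.0043]
1.4 [ 0.0131  0.     -0.003 ]
1.5 [ 0.0133  0.     -0.0016]
1.6 [ 0.0134 -0.     -0.0003]
1.71 [0.0134 0.     0.0011]
1.81 [ 0.0132 -0.      0.0025]
1.91 [0.0129 0.     0.0038]
2.01 [ 0.0124 -0.      0.0051]
2.12 [ 0.0118 -0.      0.0064]
2.22 [0.0111 0.     0.0076]
```

```bash
python3 -m handwheel '[[0,0.0029,0,-0.0131,0,0,0],[0,0.0042,0,-0.0128,0,0,0],[0,0.0055,0,-0.0123,0,0,0],[0,0.0067,0,-0.0116,0,0,0],[0,0.0079,0,-0.0109,0,0,0],[0,0.0089,0,-0.01,0,0,0],[0,0.0099,0,-0.009,0,0,0],[0,0.0108,0,-0.008,0,0,0],[0,0.0116,0,-0.0068,0,0,0],[0,0.0122,0,-0.0056,0,0,0],[0,0,0,0,0,0,0],[0,0,0,0,0,0,0]]'
python3 - <<'E'
from h import *
s=ctrl.get_state();p=s["position"];h=V(.013,.055,.115);g=p+[0,0,.019]
r=g-h;a0=np.arctan2(r[2],-(r@yv_));L=np.hypot(r[2],r@yv_);print(a0,L)
E
```

```text
time: 14.85
position: [0.5726, -0.299, 0.218]
tool_rot: [2.257, 2.181, 0.001]
ft_force: [4.2, -2.1, 5.3]
grip_width: 0.116
grip_force: 10.0
1.1923580509118685 0.13132218377735574
```

```bash
python3 -m handwheel '[[0,0.0127,0,-0.0043,0,0,0],[0,0.0131,0,-0.003,0,0,0],[0,0.0133,0,-0.0016,0,0,0],[0,0.0134,0,-0.0003,0,0,0],[0,0.0134,0,0.0011,0,0,0],[0,0.0132,0,0.0025,0,0,0],[0,0.0129,0,0.0038,0,0,0],[0,0.0124,0,0.0051,0,0,0],[0,0.0118,0,0.0064,0,0,0],[0,0.009,0,0.0065,0,0,0],[0,0,0,0,0,0,0],[0,0,0,0,0,0,0]]'
python3 - <<'E'
from h import *
s=ctrl.get_state();p=s["position"];h=V(.013,.055,.115);g=p+[0,0,.019]
r=g-h;a0=np.arctan2(r[2],-(r@yv_));L=np.hypot(r[2],r@yv_);print(a0,L)
E
```

```text
time: 16.35
position: [0.5769, -0.1727, 0.2001]
tool_rot: [-2.258, -2.184, -0.003]
ft_force: [7.7, 1.6, -1.3]
grip_width: 0.113
grip_force: 10.0
2.2132456091687724 0.1300633135182498
```

```bash
python3 -m handwheel '[[0.04,0,0,0,0,0,0],[0.04,0,0,0,0,0,0],[0.04,0,0,0,0,0,0],[0.06,0,0,-0.03,0,0,0],[0.06,0,0,-0.04,0,0,0],[0.06,0,0,-0.04,0,0,0],[0.06,0,0,0,0,0,0]]' 10
python3 - <<'E'
from h import *
G=V(.0544,0,.1676);R2=tool(D,-yv_)
plan([(R2,[G[0],G[1],.31]),(R2,G+[0,0,-.019])],deg=9)
im,d=ctrl.get_image("scene");cv2.imwrite("pics/s6.png",cv2.resize(im[90:250,150:310],(600,600),interpolation=cv2.INTER_CUBIC))
E
```

```text
time: 17.23
position: [0.5768, -0.1734, 0.3133]
tool_rot: [2.257, 2.181, 0.001]
ft_force: [-0.3, -0.7, -0.3]
grip_width: 0.679
grip_force: 0.0
t 17.23 at [ 0.5768 -0.1734  0.3133] z [ 0.002 -0.001 -1.   ] y [ 0.999 -0.034  0.002]
11 x [-0.0074, 0.0118, 0.0003, 0.01, -0.0, 8.19]
4 x [0.0, 0.0, 0.0403, 0.0, 0.0, 0.0]
```

View pics/s6.png

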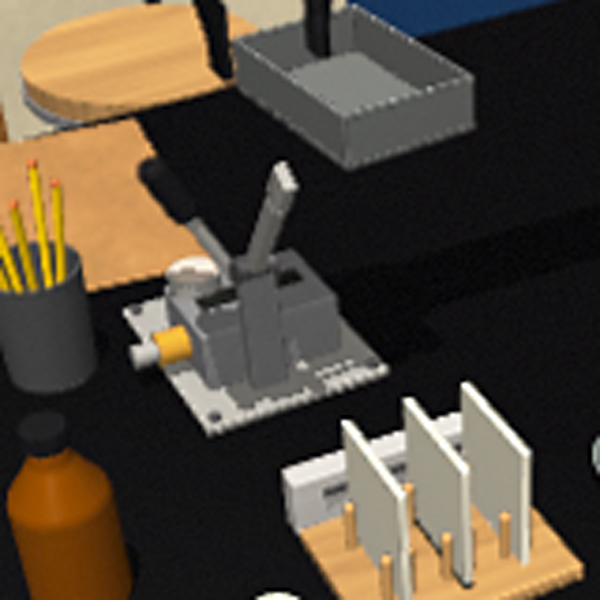

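The catch, at (270,215), now leans over to its stop beside the post, and the lever's black grip is at (170,190). I'll turn the tool and take the grip.

```bash
python3 -m handwheel '[[0.06,-0.0074,0.0118,0,0,0,8.2],[0.06,-0.0074,0.0118,0,0,0,8.2],[0.06,-0.0074,0.0118,0,0,0,8.2],[0.06,-0.0074,0.0118,0,0,0,8.2],[0.06,-0.0074,0.0118,0,0,0,8.2],[0.06,-0.0074,0.0118,0,0,0,8.2],[0.06,-0.0074,0.0118,0,0,0,8.2],[0.06,-0.0074,0.0118,0,0,0,8.2],[0.06,-0.0074,0.0118,0,0,0,8.2],[0.06,-0.0074,0.0118,0,0,0,8.2],[0.06,-0.0074,0.0118,0,0,0,8.2],[0.06,0,0,0,0,0,0]]' 50
python3 -m handwheel '[[0.06,0,0,0,0,0,0]]'
python3 - <<'E'
from h import *
G=V(.0544,0,.1676);R2=tool(D,-yv_)
plan([(R2,G+[0,0,-.019])],step=.035)
E
```

```text
time: 18.77
position: [0.6097, -0.3084, 0.3081]
tool_rot: [-3.141, 0.061, 0.009]
ft_force: [-0.1, 0.3, -0.1]
grip_width: 0.685
grip_force: 0.0
time: 18.9
position: [0.611, -0.3059, 0.309]
tool_rot: [-3.14, 0.054, 0.006]
ft_force: [0.2, -0.1, 0.6]
grip_width: 0.691
grip_force: 0.0
t 18.9 at [ 0.611  -0.3059  0.309 ] z [-0.004  0.001 -1.   ] y [-0.035 -0.999 -0.001]
5 x [0.0004, 0.0002, 0.0321, -0.01, 0.04, 0.01]
```

```bash
python3 -m handwheel '[[0.06,0.0004,0.0002,0.032,0,0,0],[0.06,0.0004,0.0002,0.032,0,0,0],[0.06,0.0004,0.0002,0.032,0,0,0],[0.06,0.0004,0.0002,0.032,0,0,0],[0.06,0.0004,0.0002,0.032,0,0,0],[0.06,0,0,0,0,0,0],[0.0,0,0,0,0,0,0],[0,0,0,0,0,0,0],[0,0,0,0,0,0,0],[0,0,0,0,0,0,0]]' 50
python3 - <<'E'
from h import *
s=ctrl.get_state();p=s["position"];h=V(0,0,.055);g=p+[0,0,.019]
r=g-h;a0=np.arctan2(r@xv,r[2]);L=np.hypot(r[2],r@xv);print(a0,L,r@yv_)
R2=tool(D,-yv_);A=np.linspace(a0,-.47,10)
q=[(h+xv*L*np.sin(a)+np.array([0,0,L*np.cos(a)])) for a in A]
for i in range(9):print(round(A[i+1],2),(R2.T@(q[i+1]-q[i])).round(4))
E
```

```text
time: 20.15
position: [0.6129, -0.308, 0.1507]
tool_rot: [3.141, -0.059, -0.003]
ft_force: [-0.1, -0.0, 0.4]
grip_width: 0.318
grip_force: 0.0
0.4470959483848705 0.12715874752590672 -0.0010195737955699473
0.35 [-0.0119  0.     -0.005 ]
0.24 [-0.0124 -0.     -0.0038]
0.14 [-0.0127 -0.     -0.0025]
0.04 [-0.0129  0.     -0.0012]
-0.06 [-0.013   0.      0.0001]
-0.16 [-0.0129  0.      0.0015]
-0.27 [-0.0127 -0.      0.0028]
-0.37 [-0.0123 -0.      0.004 ]
-0.47 [-0.0118  0.      0.0053]
```

```bash
python3 -m handwheel '[[0,0,0,0,0,0,0],[0,0,0,0,0,0,0],[0,0,0,0,0,0,0]]' 50
python3 -m handwheel '[[0,-0.0119,0,-0.005,0,0,0],[0,-0.0124,0,-0.0038,0,0,0],[0,-0.0127,0,-0.0025,0,0,0],[0,-0.0129,0,-0.0012,0,0,0],[0,-0.013,0,0,0,0,0],[0,-0.0129,0,0.0015,0,0,0],[0,-0.0127,0,0.0028,0,0,0],[0,-0.0123,0,0.004,0,0,0],[0,-0.0118,0,0.0053,0,0,0],[0,0,0,0,0,0,0],[0,0,0,0,0,0,0],[0,0,0,0,0,0,0]]'
python3 - <<'E'
from h import *
s=ctrl.get_state();p=s["position"];h=V(0,0,.055);g=p+[0,0,.019]
r=g-h;print(np.arctan2(r@xv,r[2]),np.hypot(r[2],r@xv),s["grip_force"],s["grip_width"],s["ft_force"])
im,d=ctrl.get_image("scene");cv2.imwrite("pics/s7.png",cv2.resize(im[60:260,130:330],(600,600),interpolation=cv2.INTER_CUBIC))
E
```

```text
time: 20.52
position: [0.6128, -0.3089, 0.1505]
tool_rot: [3.14, -0.06, -0.002]
ft_force: [0.2, -2.0, 3.3]
grip_width: 0.263
grip_force: 49.9
time: 22.02
position: [0.5041, -0.3053, 0.1551]
tool_rot: [3.135, -0.06, 0.011]
ft_force: [-0.6, -1.1, 20.8]
grip_width: 0.232
grip_force: 48.8
-0.42503659881195427 0.13069207727527776 48.84392272316518 0.23220049115370728 [-0.58400424 -1.1456648  20.81514171]
```

View pics/s7.png

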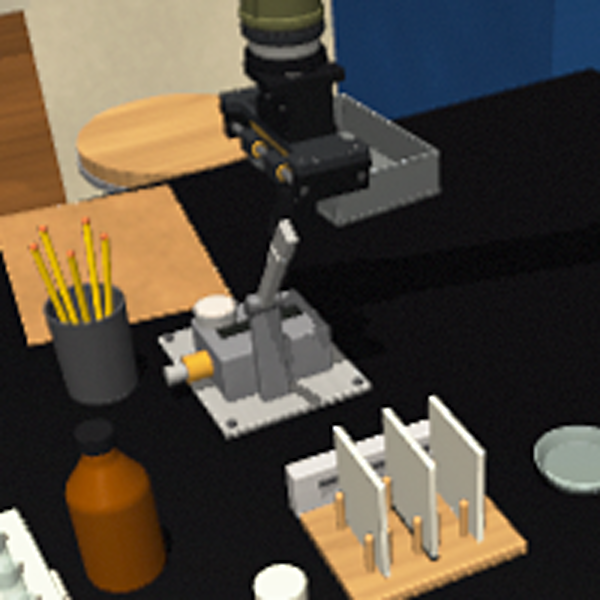

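The picture shows the gripper holding the lever on the robot side near (290,200), with the catch still over at (275,260). The opening shrank to about 20 mm and there is a 21 N push up, so I'll check the lever angle with the depth.

```bash
python3 - <<'E'
from h import *
for n in("scene","top"):
    im,d=ctrl.get_image(n);X=world(n,d);P=X.reshape(-1,3);I=im.reshape(-1,3).mean(1)
    l=(P-valve)@np.column_stack([xv,yv_,[0,0,1]])
    m=(abs(l[:,1])<.02)&(l[:,0]>-.09)&(l[:,0]<.09)&(l[:,2]>.065)&(l[:,2]<.21)
    print(n,m.sum())
    for z in np.arange(.07,.21,.01):
        q=m&(abs(l[:,2]-z)<.005)
        if q.sum():print(round(z,3),q.sum(),l[q].mean(0).round(3),l[q,0].min().round(3),l[q,0].max().round(3),I[q].mean().round())
s=ctrl.get_state();print(s["torque"],s["ft_force"],s["time"])
E
```

```text
scene 231
0.07 33 [ 0.035 -0.014  0.07 ] -0.024 0.053 140.0
0.08 13 [ 0.04  -0.016  0.076] 0.024 0.056 218.0
0.13 2 [-0.018 -0.005  0.132] -0.018 -0.018 90.0
0.14 2 [-0.022 -0.005  0.141] -0.023 -0.022 136.0
0.15 2 [-0.021 -0.     0.151] -0.022 -0.02 39.0
0.16 31 [-0.043  0.009  0.16 ] -0.065 -0.019 24.0
0.17 43 [-0.044  0.01   0.17 ] -0.066 -0.023 20.0
0.18 46 [-0.043  0.01   0.18 ] -0.066 -0.026 18.0
0.19 34 [-0.04   0.007  0.189] -0.065 -0.029 19.0
0.2 23 [-0.039  0.002  0.2  ] -0.048 -0.031 23.0
top 63
0.07 42 [ 0.033 -0.01   0.069] 0.007 0.053 151.0
0.08 21 [ 0.033 -0.016  0.077] 0.018 0.047 215.0
[-0.21091054 -0.0790079  -0.09095864] [-0.90838652 -0.90197378 20.25484174] 22.175
```

```bash
python3 - <<'E'
from h import *
im,d=ctrl.get_image("scene");X=world("scene",d);g=im.mean(2)
for z in(.08,.09,.10,.11,.12,.13,.14,.15,.16):
    out=[]
    for a in np.arange(-.05,.75,.1):
        u,v=proj("scene",V(-(z-.055)*np.tan(a),0,z)).round().astype(int)
        l=(X[v,u]-valve)@np.column_stack([xv,yv_,[0,0,1]])
        out.append(f"{a:.2f}:{g[v,u]:.0f}({l[0]*1e3:.0f},{l[1]*1e3:.0f},{l[2]*1e3:.0f})")
    print(z,*out)
E
```

```text
0.08 -0.05:86(21,59,117) 0.05:86(21,59,117) 0.15:107(19,64,123) 0.25:91(16,65,122) 0.35:84(13,64,121) 0.45:82(10,63,119) 0.55:82(4,57,118) 0.65:85(3,62,120)
0.09 -0.05:153(21,53,124) 0.05:133(19,57,125) 0.15:108(20,70,136) 0.25:105(20,78,140) 0.35:88(18,79,140) 0.45:82(11,78,141) 0.55:79(-1,53,124) 0.65:128(-45,-45,59)
0.1 -0.05:11(-55,-157,2) 0.05:75(20,64,140) 0.15:103(20,71,146) 0.25:106(19,85,154) 0.35:88(17,87,154) 0.45:88(12,92,158) 0.55:12(-87,-153,2) 0.65:9(-96,-156,2)
0.11 -0.05:13(-59,-176,3) 0.05:11(-68,-180,-2) 0.15:66(19,72,156) 0.25:107(19,89,165) 0.35:92(20,106,177) 0.45:86(13,103,173) 0.55:31(-102,-177,2) 0.65:7(-111,-171,2)
0.12 -0.05:17(-66,-194,-0) 0.05:14(-75,-197,-0) 0.15:66(19,83,172) 0.25:107(19,99,180) 0.35:90(18,113,189) 0.45:84(12,110,186) 0.55:16(-118,-194,1) 0.65:16(-131,-196,0)
0.13 -0.05:16(-71,-215,0) 0.05:15(-79,-213,3) 0.15:9(-95,-224,-3) 0.25:111(19,101,190) 0.35:126(19,124,204) 0.45:85(16,133,210) 0.55:35(-133,-220,0) 0.65:17(-147,-215,-1)
0.14 -0.05:15(-77,-237,0) 0.05:19(-90,-240,-1) 0.15:10(-102,-240,0) 0.25:188(18,109,202) 0.35:103(19,127,214) 0.45:106(17,143,224) 0.55:13(-147,-232,3) 0.65:16(-165,-235,1)
0.15 -0.05:15(-84,-253,3) 0.05:15(-97,-255,3) 0.15:13(-110,-258,2) 0.25:90(19,116,218) 0.35:99(19,136,227) 0.45:112(10,143,231) 0.55:17(-51,16,158) 0.65:16(-186,-262,-0)
0.16 -0.05:14(-90,-277,3) 0.05:17(-108,-283,-1) 0.15:16(-120,-281,1) 0.25:38(-24,4,163) 0.35:208(15,135,237) 0.45:15(-46,13,168) 0.55:17(-58,16,169) 0.65:52(-201,-276,2)
```

```bash
python3 -m handwheel '[[0.06,0,0,0,0,0,0],[0.06,0,0,0,0,0,0],[0.06,0,0,0,0,0,0],[0.06,0,0,-0.04,0,0,0],[0.06,0,0,-0.04,0,0,0],[0.06,0,0,-0.04,0,0,0],[0.06,0,0,-0.02,0,0,0],[0.06,0,0,0,0,0,0]]'
python3 - <<'E'
from h import *
R1=tool(D,xv)
im,d=ctrl.get_image("scene");X=world("scene",d)
P=X.reshape(-1,3);l=(P-valve)@np.column_stack([xv,yv_,[0,0,1]])
m=(abs(l[:,1])<.02)&(l[:,0]>-.09)&(l[:,0]<.10)&(l[:,2]>.14)&(l[:,2]<.21)
print("grip now",m.sum(),l[m].mean(0).round(3),np.percentile(l[m],[3,97],0).round(3).tolist())
for z in np.arange(.15,.2,.01):
    q=m&(abs(l[:,2]-z)<.005)
    if q.sum():print(round(z,3),l[q].mean(0).round(3),l[q,0].min().round(3),l[q,0].max().round(3))
m=(abs(l[:,0]-.013)<.02)&(l[:,1]>.07)&(l[:,1]<.18)&(l[:,2]>.12);print("catch pts",m.sum(),np.arctan2(l[m,2]-.115,-(l[m,1]-.055)).mean())
G=V(.0544,0,.1676)
plan([(R1,[G[0],G[1],.30])],deg=8.5)
E
```

```text
time: 23.22
position: [0.5011, -0.3036, 0.29]
tool_rot: [3.14, -0.059, -0.001]
ft_force: [-0.7, -0.4, -0.7]
grip_width: 0.685
grip_force: 0.0
grip now 163 [0.059 0.005 0.173] [[0.04, -0.005, 0.142], [0.075, 0.01, 0.196]]
0.15 [0.049 0.006 0.151] 0.037 0.061
0.16 [0.054 0.006 0.16 ] 0.039 0.066
0.17 [0.057 0.006 0.17 ] 0.043 0.071
0.18 [0.062 0.005 0.18 ] 0.048 0.075
0.19 [0.067 0.004 0.19 ] 0.052 0.078
0.2 [ 0.066 -0.     0.196] 0.059 0.072
catch pts 162 2.197060104313039
t 23.27 at [ 0.5004 -0.3034  0.2885] z [-0.003  0.001 -1.   ] y [-0.037 -0.999 -0.001]
11 x [0.0086, 0.0074, -0.0011, -0.01, 0.01, -8.19]
```

The pinch across the lever had slipped. The lever is back at rest where I modelled it (centre 57 mm against 55 mm predicted), and the catch is still at 2.2 rad. I'll regrip across the pull direction so that a finger pulls it directly.

```bash
python3 -m handwheel '[[0.07,0.0086,0.0074,-0.0011,0,0,-8.2],[0.07,0.0086,0.0074,-0.0011,0,0,-8.2],[0.07,0.0086,0.0074,-0.0011,0,0,-8.2],[0.07,0.0086,0.0074,-0.0011,0,0,-8.2],[0.07,0.0086,0.0074,-0.0011,0,0,-8.2],[0.07,0.0086,0.0074,-0.0011,0,0,-8.2],[0.07,0.0086,0.0074,-0.0011,0,0,-8.2],[0.07,0.0086,0.0074,-0.0011,0,0,-8.2],[0.07,0.0086,0.0074,-0.0011,0,0,-8.2],[0.07,0.0086,0.0074,-0.0011,0,0,-8.2],[0.07,0.0086,0.0074,-0.0011,0,0,-8.2],[0.07,0,0,0,0,0,0]]'
python3 -m handwheel '[[0.07,0,0,0,0,0,0]]'
python3 - <<'E'
from h import *
R1=tool(D,xv);G=V(.0544,0,.1676)
plan([(R1,G+[0,0,-.019]),(R1,V(-.02,0,.178-.019))],step=.03)
E
```

```text
time: 24.78
position: [0.6129, -0.3058, 0.2987]
tool_rot: [-2.254, -2.18, 0.003]
ft_force: [0.5, -0.2, 1.3]
grip_width: 0.806
grip_force: 0.0
time: 24.9
position: [0.6122, -0.3076, 0.2996]
tool_rot: [-2.259, -2.178, 0.004]
ft_force: [0.5, -0.3, -0.3]
grip_width: 0.804
grip_force: 0.0
t 24.9 at [ 0.6122 -0.3076  0.2996] z [-0.005  0.001 -1.   ] y [ 0.999 -0.037 -0.005]
6 x [0.0001, 0.0001, 0.0252, -0.04, -0.01, -0.01]
3 x [0.0, -0.0248, -0.0035, 0.0, 0.0, 0.0]
```

```bash
python3 -m handwheel '[[0.07,0,0,0.025,0,0,0],[0.07,0,0,0.025,0,0,0],[0.07,0,0,0.025,0,0,0],[0.07,0,0,0.025,0,0,0],[0.07,0,0,0.025,0,0,0],[0.07,0,0,0.025,0,0,0],[0.07,0,0,0,0,0,0],[0.07,0,-0.0186,-0.005,0,0,0],[0.07,0,-0.0186,-0.003,0,0,0],[0.07,0,-0.0186,-0.002,0,0,0],[0.07,0,-0.0186,0,0,0,0],[0.07,0,0,0,0,0,0]]'
python3 -m handwheel '[[0,0,0,0,0,0,0],[0,0,0,0,0,0,0],[0,0,0,0,0,0,0],[0,0,0,0,0,0,0],[0,0,0,0,0,0,0],[0,0,0,0,0,0,0],[0,0,0,0,0,0,0]]' 40
python3 - <<'E'
from h import *
s=ctrl.get_state();p=s["position"];h=V(0,0,.055);Rc=Rn.from_rotvec(s["tool_rot"]).as_matrix();g=p-.019*Rc[:,2]
r=g-h;a0=np.arctan2(r@xv,r[2]);L=np.hypot(r[2],r@xv);print(a0,L)
way=[]
for a in np.linspace(a0,-.46,5)[1:]:
    u=xv*np.sin(a)+np.array([0,0,np.cos(a)]);b=a
    way.append((tool(-u,xv),h+L*u-.019*u))
plan(way,step=.02)
E
```

```text
time: 26.4
position: [0.5408, -0.3054, 0.1647]
tool_rot: [2.256, 2.178, 0.002]
ft_force: [5.3, -0.3, 3.0]
grip_width: 0.805
grip_force: 3.1
time: 27.28
position: [0.5457, -0.3054, 0.1645]
tool_rot: [2.25, 2.175, 0.012]
ft_force: [12.9, -1.2, 1.0]
grip_width: 0.283
grip_force: 40.1
-0.09755271789724536 0.1291541699483576
t 27.27 at [ 0.5457 -0.3054  0.1645] z [ 0.014 -0.003 -1.   ] y [ 0.999 -0.034  0.014]
2 x [0.0004, -0.0042, 0.0004, -4.99, 0.07, 0.06]
1 x [-0.0, -0.01, 0.0005, -5.19, 0.0, 0.0]
1 x [0.0, -0.01, 0.0005, -5.19, 0.0, -0.0]
1 x [-0.0, -0.01, 0.0005, -5.19, -0.0, -0.0]
```

```bash
python3 -m handwheel '[[0,0,-0.0042,0.0004,-5,0,0],[0,0,-0.0042,0.0004,-5,0,0],[0,0,-0.01,0.0005,-5.2,0,0],[0,0,-0.01,0.0005,-5.2,0,0],[0,0,-0.01,0.0005,-5.2,0,0],[0,0,0,0,0,0,0],[0,0,0,0,0,0,0],[0,0,0,0,0,0,0]]' 50
cat > st.py <<'E'
from h import *
s=ctrl.get_state();h=V(0,0,.055);Rc=Rn.from_rotvec(s["tool_rot"]).as_matrix();g=s["position"]-.019*Rc[:,2]
r=g-h;u=-Rc[:,2];print("lean",np.arctan2(r@xv,r[2]),"L",np.hypot(r[2],r@xv),"tilt",np.arctan2(u@xv,u[2]),"F tool",Rc.T@s["ft_force"],s["grip_force"],s["grip_width"]*87,s["qd"].round(3))
E
python3 st.py
```

```text
time: 28.28
position: [0.5105, -0.3038, 0.1552]
tool_rot: [1.991, 1.927, 0.447]
ft_force: [43.4, -11.3, -29.4]
grip_width: 0.264
grip_force: 49.9
lean -0.4455943029751767 L 0.12988386389080547 tilt -0.4621896046524311 F tool [-9.59486146 26.0744178  45.8526168 ] 49.88837386801606 22.92896484579347 [-0.003  0.003  0.004 -0.002  0.     0.002 -0.   ]
```

```bash
python3 -m handwheel '[[0,0,0.001,0.003,0,0,0],[0,0,0.001,0.003,0,0,0],[0,0,0,0,0,0,0],[0,0,0,0,0,0,0],[0,0,0,0,0,0,0]]'; python3 st.py
```

```text
time: 28.9
position: [0.5125, -0.3046, 0.155]
tool_rot: [1.995, 1.934, 0.442]
ft_force: [-13.6, 10.6, 42.7]
grip_width: 0.261
grip_force: 50.3
lean -0.4311598821349662 L 0.12882351136229242 tilt -0.45420336229944663 F tool [  9.94033886   6.1972562  -44.50959706] 50.30867034540279 22.736484128338162 [-0.001 -0.001  0.002  0.002 -0.    -0.    -0.002]
```

```bash
python3 -m handwheel '[[0,0,-0.001,-0.003,0,0,0],[0,0,0,0,0,0,0],[0,0,0,0,0,0,0],[0,0,0,0,0,0,0]]'; python3 st.py
```

```text
time: 29.4
position: [0.5112, -0.3043, 0.1549]
tool_rot: [1.994, 1.931, 0.445]
ft_force: [13.3, 0.9, 5.6]
grip_width: 0.262
grip_force: 50.1
lean -0.4411260729306414 L 0.12930230771206486 tilt -0.45774581086571103 F tool [ 1.30019275 14.37269305  0.79724176] 50.12217948118632 22.765387308761465 [-0.001  0.001 -0.001  0.     0.001 -0.001 -0.001]
```

```bash
python3 -m handwheel '[[0,0,0,0,0,0,0],[0,0,0,0,0,0,0],[0,0,0,0,0,0,0]]'; python3 - <<'E'
from h import *
im,d=ctrl.get_image("scene");cv2.imwrite("pics/s8.png",cv2.resize(im[60:260,130:330],(600,600),interpolation=cv2.INTER_CUBIC))
E
```

```text
time: 29.78
position: [0.5112, -0.3043, 0.1549]
tool_rot: [1.994, 1.931, 0.445]
ft_force: [13.0, 0.2, 6.7]
grip_width: 0.264
grip_force: 50.1
```

View pics/s8.png

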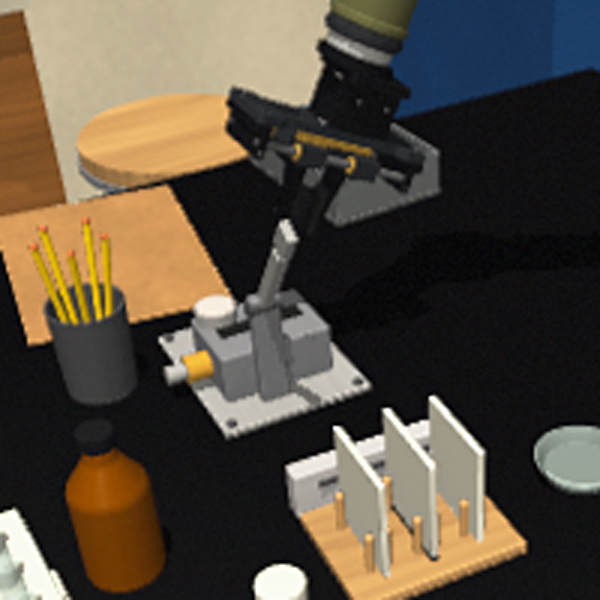

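The gripper holds the lever tilted towards the robot at (305,195), the catch is over at (275,260), and all three tiles stand in the rack. I'm handing the job in.

```bash
python3 -c "
from bench import ctrl
print(ctrl.close_job())"
```

```text
the job is handed in; nothing more can be done
None
```

I handed the job in at about 30 s: the tile stands released in the middle slot, the catch is over at about 2.2 rad, and the lever is held near its stop (about 0.89 of 0.9 rad) with 50 N of grip. My first hold on the lever slipped, so I let it spring back and took it again; no verdict was returned.

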